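Clear the pen stand and stand both markers in it

TASK

The tape roll has been dropped over the post of the pen stand and covers its wells. First lift it off the post and lay it flat on the table, then take the two markers from the sloped rest and stand them upright in the pen stand, one in each well, cap end up and pushed or dropped fully home. Leave the loose lids, the dome, the dish and the small box where they are.

Things in the scene. Friction and masses are not known exactly. Their poses are not given: they have to be found in the camera images.
- pen_stand: Heavy fixed grey block, 56 (x) by 104 (y) by 60 mm high, two square wells in its top and between them an upright aluminium post 20 mm thick, 20 mm high. Origin: centre of its underside, on the table; z up, y along the row well - post - well, x roughly away from the robot (yaw within 0.35 rad of the world axes).
- well_left (a point): Centre of the mouth of the well on the +y side of the pen stand (29 mm from the post's axis), level with the block's top, 60 mm above the table. The well is 20 by 20 mm, sides along the stand's x and y, 50 mm deep, with a slight chamfer at the mouth.
- well_right (a point): The same for the equal well on the -y side. Either marker may go in either well, one in each.
- tape_roll: Small kraft tape roll, 64 mm outside diameter, 26 mm hole, 19 mm high, 80 g. Starts lying flat on top of the pen stand's block (its underside 60 mm above the table) with the post through its hole, so that it covers most of both wells. Origin: centre of its underside; z is its axis.
- clear_spot (a point): A point on the bare table between and a little behind the pen stand and the sloped rest; about 45 mm all round it is always free, one good place for the tape roll.
- marker_rest: Fixed white sloped rest, base 110 (x) by 104 (y) by 8 mm, about 125 mm high. Slope rises to its +x (roughly away from the robot, yaw within 0.35 rad) at 0.87 rad. Origin: centre of underside. Markers lie on it at y = +38 and -38 mm, notched in 10 mm wide cross bars 50 mm below and 57 mm above mid-length, toe stop below; between the bars each barrel is free on both sides and below.
- marker_a: Felt marker, white barrel, black cap, 128 mm long, 14 by 13 mm thick, 14 g. Starts in the +y notches of the sloped rest, cap end high, axis 0.87 rad above level. Origin: middle of its length on its underside, 8.5 mm off its centre line; x along it to the cap, y across it (level at the start), z toward the centre line.
- marker_a_tail (a point): Centre of that marker's tail end (the end without cap), on the centre line, axes as the marker's.
- marker_a_cap (a point): Centre of that marker's cap end, on the centre line, 128 mm from the tail.
- marker_b: Felt marker, white barrel, black cap, 128 mm long, 14 by 13 mm thick, 14 g. Starts in the -y notches of the sloped rest, cap end high, axis 0.87 rad above level. Origin: middle of its length on its underside, 8.5 mm off its centre line; x along it to the cap, y across it (level at the start), z toward the centre line.
- marker_b_tail (a point): Centre of that marker's tail end (the end without cap), on the centre line, axes as the marker's.
- marker_b_cap (a point): Centre of that marker's cap end, on the centre line, 128 mm from the tail.
- lid_a: Bystander: cream round moulded lid lying flat, 112 mm across, 12 mm high. Origin: centre of its underside.
- lid_c: Bystander: like the other lid, lying on the pad of forms at the back.
- shell_dish: Bystander: cream zig-zag edged half-shell dish, 118 mm across, 60 mm high. Origin: centre of its underside.
- dome: Bystander: cream dome lid, 108 mm across, 48 mm high, on the pad of forms at the back.
- small_box: Bystander: small upright kraft box, 34 by 46 by 56 mm high, origin at the centre of its underside.

How it is judged:
On the way, in this order (a step that is already met when the one before it is completed fails the run):
1. the tape roll is off the post and lies flat on the table (height (world z) of tape_roll between -0.006 and 0.006 m and angle between tape_roll's own z axis and vertical below 0.12 rad and linear speed of tape_roll below 0.02 m/s), for 0.2 s.
2. one marker stands in a well of the pen stand, cap up, fully down ((((horizontal distance between marker_a_tail and well_left below 0.01 m and z of marker_a_tail in the frame of pen_stand below 0.02 m and angle between marker_a's own x axis and vertical below 0.25 rad) or (horizontal distance between marker_a_tail and well_right below 0.01 m and z of marker_a_tail in the frame of pen_stand below 0.02 m and angle between marker_a's own x axis and vertical below 0.25 rad)) or ((horizontal distance between marker_b_tail and well_left below 0.01 m and z of marker_b_tail in the frame of pen_stand below 0.02 m and angle between marker_b's own x axis and vertical below 0.25 rad) or (horizontal distance between marker_b_tail and well_right below 0.01 m and z of marker_b_tail in the frame of pen_stand below 0.02 m and angle between marker_b's own x axis and vertical below 0.25 rad)))), for 0.2 s.
At the end, for the whole second after the job is handed in: The tape roll lies flat and still on the table (underside within 6 mm of the top). Each marker is in a well, cap up, within 0.25 rad of upright, tail within 10 mm of the well's axis and 10 mm of its floor, and stays so (all of step 1 and ((horizontal distance between marker_a_tail and well_left below 0.01 m and z of marker_a_tail in the frame of pen_stand below 0.02 m and angle between marker_a's own x axis and vertical below 0.25 rad) or (horizontal distance between marker_a_tail and well_right below 0.01 m and z of marker_a_tail in the frame of pen_stand below 0.02 m and angle between marker_a's own x axis and vertical below 0.25 rad)) and ((horizontal distance between marker_b_tail and well_left below 0.01 m and z of marker_b_tail in the frame of pen_stand below 0.02 m and angle between marker_b's own x axis and vertical below 0.25 rad) or (horizontal distance between marker_b_tail and well_right below 0.01 m and z of marker_b_tail in the frame of pen_stand below 0.02 m and angle between marker_b's own x axis and vertical below 0.25 rad))); the robot touches nothing.
It fails at once if a moulded lid is moved by more than 30 mm (distance of any of lid_a, lid_c from where it was at the start of the episode above 0.03 m).
It fails at once if the dish, the dome or the small box is moved by more than 30 mm (distance of any of shell_dish, dome, small_box from where it was at the start of the episode above 0.03 m).
It also fails if it takes over 72 s, if anything falls off the work surface, if the arm or the gripper's body presses on something with over 40 N, if the wrist force passes 120 N, or if a joint passes its speed limit or range.

ROBOT

A 6-joint arm with a two-finger parallel gripper is mounted at the origin on the work surface; the furniture and walls round the work are solid. World frame = base frame: x ahead of the robot, y to its left, z up, the work surface at z = 0. Lengths are in m, angles in rad, forces in N, time in s.
With the tool pointing down it reaches from about 0.275 to 0.75 m from the base axis. Payload 10.2 kg.
Tool frame: the origin (TCP) lies midway between the tips of the shut fingers; the grasp point (between the pads) lies 19 mm behind it (env.hold_point_z is the distance from the TCP to the grasp point, in m); z points along the fingers, y is the line along which they close (so a half turn about z gives the same grasp; the last joint's range is limited). The gripper opens to 85 mm and grips with 20 to 120 N. Pads are 22 mm wide; open, the fingers measure 114 mm over their backs; the gripper's body (76 mm by 85 mm) begins 54 mm behind the grasp point. The pads swing forward as they close: fully open they stand 13 mm farther back than shut.
Start: joints at [0.916, 0.313, 1.498, -0, 1.331, -0.223], TCP at [0.22, 0.477, 0.231] pointing down, gripper open.
Joint ranges: [-2.94, 2.94], [-0.97, 2.17], [0.19, 2.56], [-1.23, 4.37], [0.02, 3.11], [-2.88, 2.88]. Speed limits (rad/s): [2.39, 2.39, 3.01, 3.14, 3.14, 3.14].

INTERFACE

Orientations are given as a unit quaternion [x, y, z, w].
In Python, from bench import env, vision gives the robot as it stands (env), with the cameras (vision). Calls block until the motion is done:
- env.reach(position, orientation): joint-space move of the TCP to a pose.
- env.movel(position, velocity=0.15, frame=None, guard=None): straight line of the TCP; frame=None keeps the orientation; velocity is the mean speed in m/s. With guard (N) it stops when the force on the tool has changed by that much, and returns True; else False.
- env.set_joints(angles): joint-space move.
- env.release() and env.close_gripper(effort=None): open the fingers fully, or close them until they stop; effort is the grip in N (None keeps the last).
- env.hold(seconds).
- env.ik(position, orientation): joint angles nearest the present ones, or None.
- env.sense(): the state.
- vision.grab_frame(name): name is "side" or "top" or "wrist"; returns a dict with "frame" (420x560x3 uint8, red, green, blue), "mtx" (3x3 intrinsics, pixels), "k1" (the pictures are not rectified: a ray, as slopes to the right and down, at radius r is drawn at 1 + k1 r^2 times it, then the intrinsics apply), "view" (4x4, takes a point from world to camera coordinates). Camera axes: x right, y down, z forward; pixel columns grow to the right and rows downward; lengths in m; the calibration is good to about 2 mm. A picture is of the moment at which its call begins. There is no depth.
A pose or a line that the arm cannot do raises env.MotionError and nothing moves.
- env.hand_in(): hands the job in; it is judged then, once.
The state is a dict: "clock": time; "joints": joint angles; "qvel": joint speeds; "joint_efforts": joint torques, N m; "position": TCP position; "ee_rot": TCP orientation; "contact_force": force on the tool from outside, world axes, zero at the start; "ft_torque": the same for the moment, N m; "finger_gap": opening from 0.0 (shut) to 1.0 (fully open); "gripper_force": force on a finger pad.
Only numpy, scipy, OpenCV 4.12 (cv2) and the standard library are available. Lean on these libraries where they do the work, as an engineer would, in place of code of your own. Each camera call takes 0.05 s, during which the arm holds its last target. There are 200 camera calls.

## Working session

There is one attempt and no reset: what is moved stays moved. The work goes in short steps, each a Python script; the robot and the scene stay as the last script left them, time stands still between calls to the robot, and variables do not carry over. Pictures are saved under pics/ and viewed, at most 10 in all, crops included, and the job is handed in when it is done.

```bash
ls; mkdir -p pics; python3 - <<'E'
from bench import env, vision
import cv2
for n in ("side","top","wrist"):
    f=vision.grab_frame(n); cv2.imwrite(f"pics/{n}0.png",cv2.resize(f["frame"][:,:,::-1],(800,600),interpolation=cv2.INTER_CUBIC)); print(n,f["mtx"].tolist(),f["k1"],f["view"].round(4).tolist())
print(env.sense(),env.hold_point_z)
E
```

```text
bench.py
pics
side [[395.11006453388507, 0.0, 286.79133728970066], [0.0, 395.11006453388507, 198.6981343021426], [0.0, 0.0, 1.0]] -0.039135980837541044 [[-0.9982, -0.0566, 0.0209, 0.5894], [-0.0526, 0.6447, -0.7626, 0.088], [0.0297, -0.7623, -0.6465, 0.9415], [0.0, 0.0, 0.0, 1.0]]
top [[462.69051856607354, 0.0, 278.94405019206556], [0.0, 462.69051856607354, 215.1689398795457], [0.0, 0.0, 1.0]] -0.101904168134746 [[-0.0086, -0.9999, 0.0065, 0.0617], [-0.9828, 0.0073, -0.1847, 0.5646], [0.1846, -0.008, -0.9828, 1.2602], [0.0, 0.0, 0.0, 1.0]]
wrist [[340.41316398097126, 0.0, 278.75979277759035], [0.0, 340.41316398097126, 209.1905632624007], [0.0, 0.0, 1.0]] -0.08429228325622858 [[0.4187, 0.9081, -0.002, -0.5238], [0.8624, -0.397, 0.314, -0.0395], [0.2844, -0.1332, -0.9494, 0.3821], [0.0, 0.0, 0.0, 1.0]]
{'clock': 0.15, 'joints': array([ 9.15587684e-01,  3.13328363e-01,  1.49824735e+00, -1.00960904e-05,
        1.33100391e+00, -2.23407839e-01]), 'qvel': array([ 0.00053801, -0.00178634, -0.00073465,  0.00105172,  0.00107143,
       -0.00086103]), 'joint_efforts': array([ 1.44814479e-03, -4.12371504e+01, -2.59795994e+01, -2.16800559e-04,
        3.30555871e-03, -3.51919880e-05]), 'position': array([0.21961444, 0.47664957, 0.23086874]), 'ee_rot': array([ 2.14225813e-01,  9.76784038e-01, -4.48708357e-04, -2.05446667e-04]), 'contact_force': array([-0.14264862, -0.22042992, -0.67143598]), 'ft_torque': array([ 0.01721464, -0.02066892, -0.06567501]), 'gripper_force': 0.0, 'finger_gap': 0.996092364735063} 0.0187
```

View pics/top0.png

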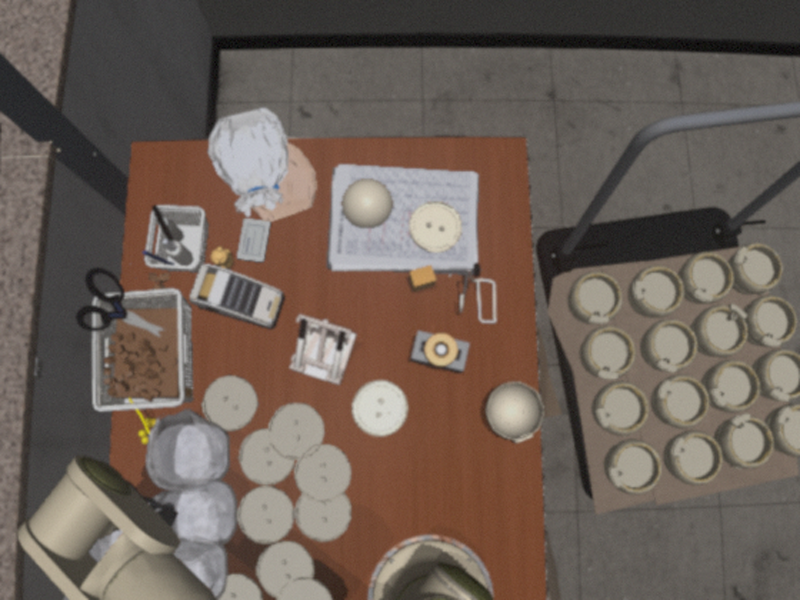

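View pics/side0.png

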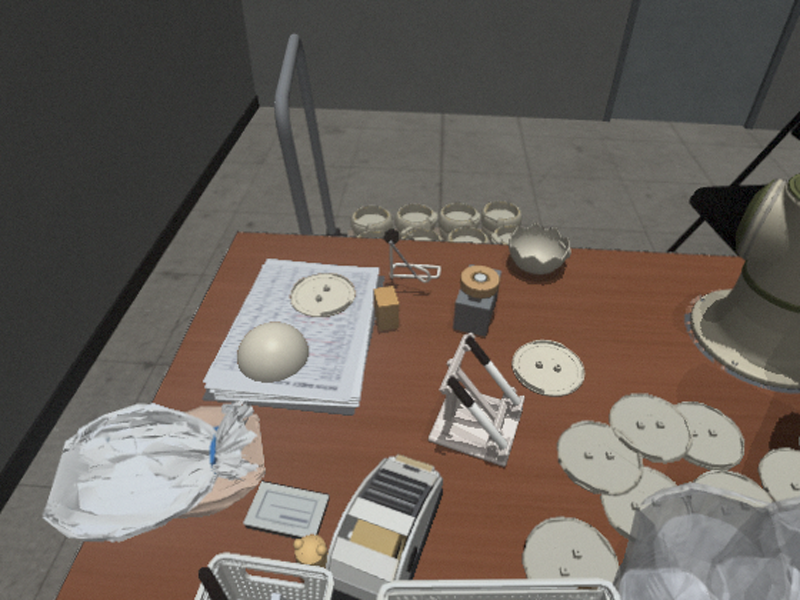

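The top view shows the pen stand with the tape roll at about (440,350) and the sloped rest with two markers at about (322,348). The small box is at (423,277), the lid at (380,408) and the dish at (514,411). The side view confirms this, with the caps high and the tape on the block. Next I'll move the wrist camera closer.

```bash
cat > h.py <<'E'
import numpy as np, cv2
from bench import env, vision
from scipy.spatial.transform import Rotation as R
def ray(f,u,v):
    d=np.array([f["k1"],0,0,0,0]); x,y=cv2.undistortPoints(np.array([[[u,v]]],float),f["mtx"],d)[0,0]
    V=f["view"]; return -V[:3,:3].T@V[:3,3], V[:3,:3].T@np.array([x,y,1.])
def onz(f,u,v,z):
    c,d=ray(f,u,v); return c+d*(z-c[2])/d[2]
def proj(f,P):
    V=f["view"]; r=cv2.Rodrigues(V[:3,:3])[0]
    return cv2.projectPoints(np.atleast_2d(np.asarray(P,float)),r,V[:3,3],f["mtx"],np.array([f["k1"],0,0,0,0]))[0][:,0]
def down(yaw):  # tool x at angle yaw, z down
    return (R.from_euler('z',yaw)*R.from_euler('x',np.pi)).as_quat()
E
python3 - <<'E'
from h import *
f=vision.grab_frame("top")
for n,u,v,z in [("tape",440,350,.079),("rest",322,352,.05),("lid",380,408,.01),("dish",514,411,.05),("box",423,277,.05)]: print(n,onz(f,u*.7,v*.7,z).round(3))
w=vision.grab_frame("wrist");V=w["view"];T=R.from_quat(env.sense()["ee_rot"])
c=-V[:3,:3].T@V[:3,3]; print("cam in tool",T.inv().apply(c-env.sense()["position"]),T.inv().apply(V[2,:3]))
a=onz(f,440*.7,350*.7,.079);b=onz(f,322*.7,352*.7,.05);m=(a+b)/2
for d in [(0,.17,),]:
  for yaw in (0,np.pi):
    p=[m[0]-.13 if yaw==0 else m[0]-.13,m[1],.33]; print(yaw,env.ik(p,down(yaw)))
E
```

```text
tape [ 0.476 -0.022  0.079]
rest [0.477 0.208 0.05 ]
lid [0.369 0.096 0.01 ]
dish [ 0.359 -0.166  0.05 ]
box [0.627 0.007 0.05 ]
cam in tool [ 0.08235782 -0.0003992  -0.14326073] [-0.31423978 -0.00108026  0.94934303]
0 [-6.70712627e-02 -1.28985030e-01  1.73066081e+00 -4.44089210e-16
  1.53991687e+00  1.50372506e+00]
3.141592653589793 [-0.06707126 -0.12898503  1.73066081  0.          1.53991687 -1.63786759]
```

```bash
python3 - <<'E'
from h import *
import pickle
s=env.sense();p=s["position"];env.movel([p[0],p[1],.33],velocity=.3)
def shot(n,pos):
    env.reach(pos,down(np.pi)); env.hold(.3); f=vision.grab_frame("wrist"); pickle.dump(f,open(n+".pkl","wb"))
    cv2.imwrite(f"pics/{n}.png",cv2.resize(f["frame"][:,:,::-1],(800,600),interpolation=cv2.INTER_CUBIC))
shot("w_rest",[.45,.205,.29]); shot("w_stand",[.45,-.02,.20]); print(env.sense()["clock"])
E
```

```text
3.725
```

View pics/w_rest.png

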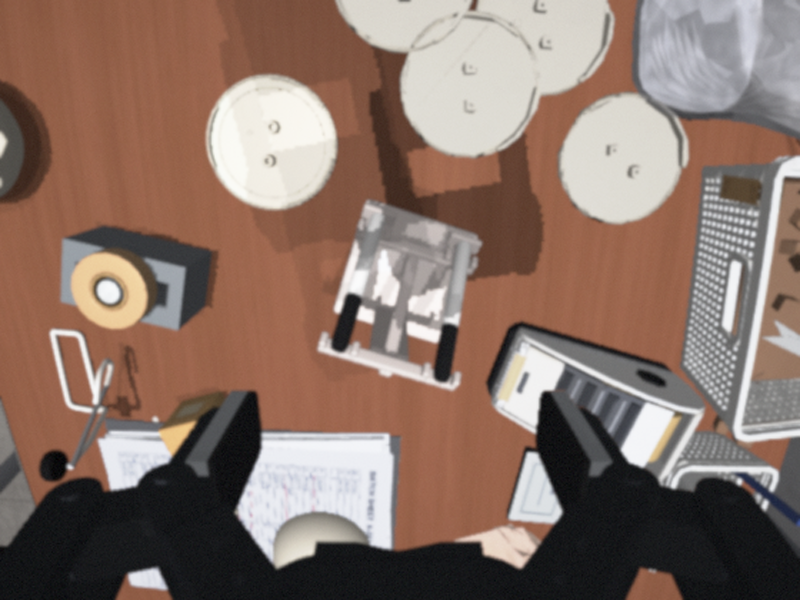

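View pics/w_stand.png

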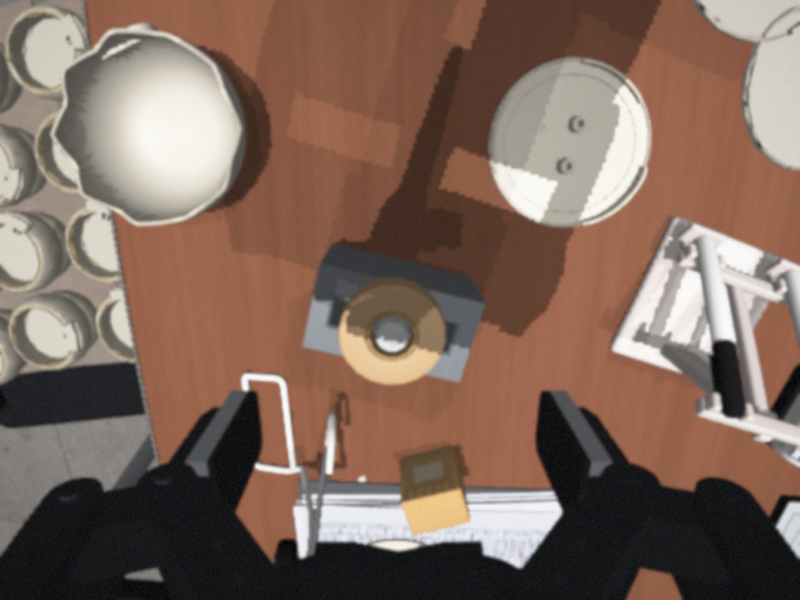

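The rest view shows the caps at about (345,325) and (446,352), with the rest's top bar from (322,345) to (456,385). The stand view shows the tape hole and post at (392,335), and the block's back edge running from (303,345) to (462,382), so its yaw is about 0.23. I'll enlarge crops of both.

```bash
python3 - <<'E'
import pickle,cv2,numpy as np
out=np.zeros((600,800,3),np.uint8)
for n,(u,v),x in (("w_stand",(205,160),0),("w_rest",(210,135),400)):
    f=pickle.load(open(n+".pkl","rb"))["frame"][:,:,::-1]
    c=f[v:v+150,u:u+140 if n=="w_stand" else u+140]; 
    if n=="w_stand": c=f[160:280,205:345]
    r=cv2.resize(c,None,fx=400/140,fy=400/140,interpolation=cv2.INTER_CUBIC); out[:r.shape[0],x:x+400]=np.clip(r.astype(float)*1.2,0,255)
cv2.imwrite("pics/crop1.png",out)
E
```

```text
(no output)
```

View pics/crop1.png

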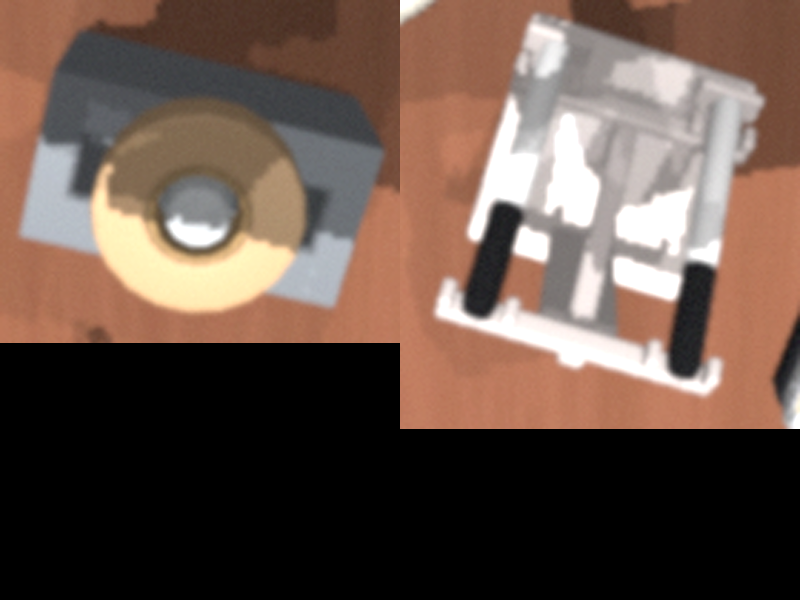

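The left crop gives the stand's top corners: FL (61,72), FR (383,150), BR (334,308) and BL (20,237). The right crop gives the cap ends at about (480,310) and (685,372), and the cap starts at (507,207) and (699,266). I'll take one more composite, from the side and top cameras, to fix the marker height.

```bash
python3 - <<'E'
from h import *
import pickle
out=np.zeros((600,800,3),np.uint8)
for n,(u,v,w,h),x in (("side",(295,220,80,110),0),("top",(195,210,60,65),400)):
    f=vision.grab_frame(n); pickle.dump(f,open(n+".pkl","wb"))
    r=cv2.resize(f["frame"][v:v+h,u:u+w,::-1],None,fx=5 if n=="side" else 6.5,fy=5 if n=="side" else 6.5,interpolation=cv2.INTER_CUBIC); out[:r.shape[0],x:x+r.shape[1]]=r
cv2.imwrite("pics/crop2.png",out)
E
```

```text
(no output)
```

View pics/crop2.png

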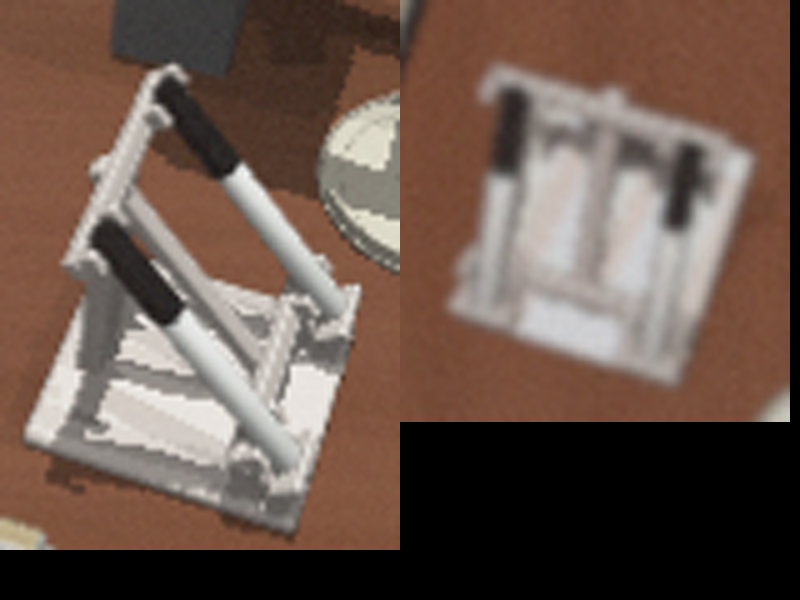

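The side crop gives marker a's cap at (99,232), cap/barrel boundary at (172,310) and tail at (290,458). Marker b's are (167,84), (230,172) and (340,305). The top crop gives caps at (513,92) and (690,150). Now I'll fit the poses.

```bash
cat > fit.py <<'E'
from h import *
import pickle
from scipy.optimize import least_squares
F={n:pickle.load(open(n+".pkl","rb")) for n in("side","top","w_rest","w_stand")}
S=400/140
def Rz(a): return R.from_euler('z',a).as_matrix()
# stand
cs=np.array([[61,72],[383,150],[334,308],[20,237]])/S+[205,160]
loc=np.array([[-28,-52,60],[-28,52,60],[28,52,60],[28,-52,60]])/1000
g=lambda p:(loc@Rz(p[2]).T+[p[0],p[1],0])
r=least_squares(lambda p:(proj(F["w_stand"],g(p))-cs).ravel(),[.476,-.02,-.25]); print("stand",r.x.round(4),r.fun.round(1))
st=r.x
rc=np.array([196,212])/S+[205,160]; print("post(tape) from hole",onz(F["w_stand"],*rc,.080).round(4))
# markers: (m,kind)
ob={"side":[[99,232],[172,310],[290,458],[167,84],[230,172],[340,305]],"top":[[113,92],[104,173],[88,305],[290,150],[277,225],[255,355]],
"w_rest":[[82,308],[107,207],[145,45],[285,370],[299,266],[325,102]]}
ob["w_rest"]=[ob["w_rest"][i] for i in (3,4,5,0,1,2)]
sc={"side":(5,295,220),"top":(6.5,195,210),"w_rest":(S,210,135)}
def pts(p):
    x,y,z,yaw,L=p; o=[]
    for s in (1,-1):
        for t in (.128,.128-L,0): o.append(np.array([x,y,z])+Rz(yaw)@np.array([t*np.cos(.87),s*.038,t*np.sin(.87)]))
    return np.array(o)
def res(p,full=False):
    o={}
    for n in ob:
        k,u,v=sc[n]; e=proj(F[n],pts(p))-(np.array(ob[n])/k+[u,v]); o[n]=e
    if full: return o
    return np.concatenate([(o[n]*(.5 if n!="w_rest" else 1)).ravel() for n in o])
r=least_squares(res,[.44,.2,.03,-.25,.05],loss="soft_l1"); print("tailmid",r.x.round(4)); 
for n,e in res(r.x,True).items(): print(n,e.round(1).tolist())
print(pts(r.x).round(4).tolist())
np.save("fit.npy",np.r_[st,r.x])
E
python3 fit.py
```

```text
stand [ 0.4795 -0.0224 -0.2486] [-1.7 -0.4  1.2  0.6  0.1  0.2  0.5 -0.2]
post(tape) from hole [ 0.477  -0.0236  0.08  ]
tailmid [ 0.4394  0.2244  0.0247 -0.3002  0.0442]
side [[0.3, -0.4], [-0.5, 0.6], [0.4, 0.6], [-1.4, 0.4], [-1.5, -1.2], [-1.0, 0.9]]
top [[-0.1, -0.3], [-0.3, -0.9], [-0.6, -0.1], [-0.3, -1.1], [-0.5, -0.9], [-1.0, -0.0]]
w_rest [[-0.8, -0.1], [0.2, -0.7], [0.3, -1.9], [-1.9, 1.4], [-0.0, 0.3], [3.5, -0.5]]
[[0.5295, 0.2363, 0.1225], [0.5023, 0.2447, 0.0887], [0.4507, 0.2607, 0.0247], [0.507, 0.1637, 0.1225], [0.4798, 0.1721, 0.0887], [0.4282, 0.1881, 0.0247]]
```

```bash
cat >> h.py <<'E'
def tool(az,al,sgn=1):  # tool z at azimuth az, al below level; tool x on the upper side if sgn=1
    z=np.array([np.cos(al)*np.cos(az),np.cos(al)*np.sin(az),-np.sin(al)])
    x=sgn*np.array([np.sin(al)*np.cos(az),np.sin(al)*np.sin(az),np.cos(al)])
    return R.from_matrix(np.c_[x,np.cross(z,x),z])
E
python3 - <<'E'
from h import *
f=np.load("fit.npy"); s=np.array([.4785,-.023]); 
for y in (-1.82,-1.6,-1.4,1.32,1.57): print("tape",y,[ (env.ik([*p],down(y)) is not None) and env.ik([*p],down(y)).round(2) for p in ([*s,.05],[*s,.15],[.53,.083,.0])])
for sg in (1,-1):
  for al in (60,75,90):
    a=np.radians(al); tl=np.array([.4395,.2245,.0247])
    for side in(1,-1):
        T=tool(-.3,a,sg); M=tl+R.from_euler('z',-.3).apply([0.09*np.cos(.87),side*.038,.09*np.sin(.87)]); q=env.ik(M+T.as_matrix()[:,2]*.019,T.as_quat()); print(sg,al,side,"pick",q is not None and q.round(2))
    for w in (1,-1):
      W=np.array([*s,.10])+R.from_euler('z',-.249).apply([0,w*.029,0])
      for up in (0,.09):
       print(" ins",w,up,[az for az in np.arange(-1.8,1.81,.3).round(1) if env.ik(W+[0,0,up]+tool(az,a-.7,sg).as_matrix()[:,2]*.019,tool(az,a-.7,sg).as_quat()) is not None])
E
```

```text
tape -1.82 [False, False, False]
tape -1.6 [array([-0.29,  0.45,  1.84, -0.  ,  0.85,  2.88]), array([-0.29,  0.3 ,  1.75, -0.  ,  1.1 ,  2.88]), False]
tape -1.4 [array([-0.29,  0.45,  1.84, -0.  ,  0.85,  2.68]), array([-0.29,  0.3 ,  1.75, -0.  ,  1.1 ,  2.68]), False]
tape 1.32 [array([-0.29,  0.45,  1.84, -0.  ,  0.85, -0.04]), array([-0.29,  0.3 ,  1.75, -0.  ,  1.1 , -0.04]), array([-0.06,  0.63,  1.69, -0.  ,  0.82,  0.19])]
tape 1.57 [array([-0.29,  0.45,  1.84, -0.  ,  0.85, -0.29]), array([-0.29,  0.3 ,  1.75,  0.  ,  1.1 , -0.29]), array([-0.06,  0.63,  1.69, -0.  ,  0.82, -0.06])]
1 60 1 pick [ 0.37  0.47  1.83 -0.68  0.52  2.79]
1 60 -1 pick [ 0.23  0.37  2.   -0.71  0.4   2.71]
 ins 1 0 [np.float64(-1.8), np.float64(-0.6), np.float64(-0.3), np.float64(0.0), np.float64(0.3), np.float64(0.6), np.float64(0.9), np.float64(1.2), np.float64(1.5), np.float64(1.8)]
 ins 1 0.09 [np.float64(-1.8), np.float64(-1.5), np.float64(-0.6), np.float64(-0.3), np.float64(0.0), np.float64(0.3), np.float64(0.6), np.float64(0.9), np.float64(1.2), np.float64(1.5), np.float64(1.8)]
 ins -1 0 [
[... 4305 characters left out ...]
 np.float64(0.9), np.float64(1.2), np.float64(1.5), np.float64(1.8)]
 ins 1 0.09 [np.float64(-1.8), np.float64(-1.5), np.float64(-1.2), np.float64(-0.9), np.float64(-0.6), np.float64(-0.3), np.float64(0.0), np.float64(0.9), np.float64(1.2), np.float64(1.5), np.float64(1.8)]
 ins -1 0 [np.float64(-1.8), np.float64(-1.5), np.float64(-1.2), np.float64(-0.3), np.float64(0.0), np.float64(0.3), np.float64(0.6), np.float64(0.9), np.float64(1.2), np.float64(1.5), np.float64(1.8)]
 ins -1 0.09 [np.float64(-1.8), np.float64(-1.5), np.float64(-1.2), np.float64(-0.9), np.float64(-0.6), np.float64(-0.3), np.float64(0.0), np.float64(0.6), np.float64(0.9), np.float64(1.2), np.float64(1.5), np.float64(1.8)]
```

```bash
python3 - <<'E'
from h import *
s=[.4785,-.023]
env.reach([*s,.15],down(1.32)); print(env.movel([*s,.055],velocity=.1,guard=10),env.sense()["position"])
env.close_gripper(40); z0=env.sense()["position"][2]; print(env.sense()["finger_gap"],env.sense()["gripper_force"])
env.movel([*s,.16],velocity=.15); print(env.sense()["finger_gap"],env.sense()["contact_force"])
env.reach([.53,.083,.12],down(-1.2))
env.movel([.53,.083,z0-.060+.012],velocity=.12); print(env.movel([.53,.083,z0-.060-.001],velocity=.03,guard=6),env.sense()["position"],z0)
env.release(); env.hold(.2); env.movel([.53,.083,.16],velocity=.25)
env.reach([.43,.02,.17],down(np.pi)); env.hold(.2)
import pickle
f=vision.grab_frame("wrist"); pickle.dump(f,open("w2.pkl","wb"))
cv2.imwrite("pics/w2.png",cv2.resize(f["frame"][:,:,::-1],(800,600),interpolation=cv2.INTER_CUBIC)); print(env.sense()["clock"])
E
```

```text
False [ 0.47885497 -0.02308929  0.05551892]
0.7334025919683641 42.16999042779207
0.7335178198578886 [ 0.32556518  0.22763099 -0.67969282]
True [ 0.52999882  0.08299166 -0.00389482] 0.05602827582678141
16.9417
```

View pics/w2.png

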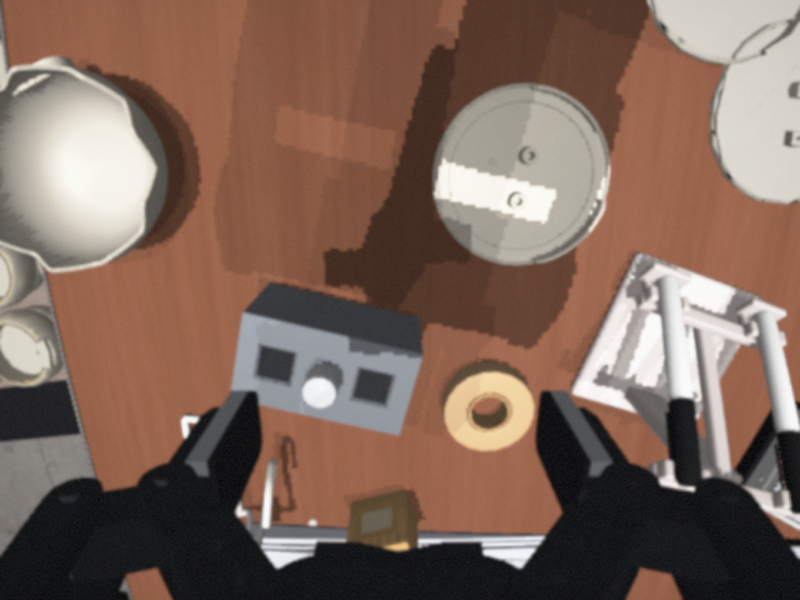

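The tape lies flat at about (489,410). The wells are clear, with the right one at (276,364), the left at (374,386) and the post top at (319,393). The block's top corners are (246,314), (422,355), (399,434) and (232,389). I'll refine both fits with this view.

```bash
cat >> fit.py <<'E'
print("--- refined")
F["w2"]=pickle.load(open("w2.pkl","rb"))
o2=np.array([[246,314],[422,355],[399,434],[232,389],[374,386],[276,364],[319,393]])*.7
loc2=np.r_[loc,[[0,.029,.06],[0,-.029,.06],[0,0,.08]]]
g2=lambda p:(loc2@Rz(p[2]).T+[p[0],p[1],0])
for nm in (0,1):
    fun=lambda p:np.r_[(proj(F["w2"],g2(p))-o2).ravel(),nm*(proj(F["w_stand"],g(p))-cs).ravel()]
    r=least_squares(fun,st,loss="soft_l1"); print("stand",r.x.round(4),r.fun.round(1))
st=r.x
ob["w2"]=(np.array([[795,505],[788,432],[766,316],[687,478],[681,402],[668,282]])*.7).tolist(); sc["w2"]=(1,0,0)
r=least_squares(res,[.44,.2,.03,-.25,.05],loss="soft_l1"); print("tailmid",r.x.round(4)); 
for n,e in res(r.x,True).items(): print(n,e.round(1).tolist())
np.save("fit.npy",np.r_[st,r.x])
E
python3 fit.py | sed -n '/refined/,$p'
python3 - <<'E'
from h import *
f=np.load("fit.npy")
for sg in (1,-1):
  T=tool(f[6],np.radians(75),sg); M=f[3:6]+R.from_euler('z',f[6]).apply([0.092*np.cos(.87),.038,.092*np.sin(.87)])
  print(env.ik(M+T.as_matrix()[:,2]*.019,T.as_quat()).round(2))
  for w,az in ((1,-.3),(1,0),(-1,.6),(-1,.9)):
    W=np.r_[f[:2],.11]+R.from_euler('z',f[2]).apply([0,w*.029,0]); T=tool(az,np.radians(75)-.7,sg)
    for up in (0,.08): q=env.ik(W+[0,0,up]+T.as_matrix()[:,2]*.019,T.as_quat()); print(sg,w,az,q is not None and q.round(2))
E
```

```text
--- refined
stand [ 0.4784 -0.0224 -0.2587] [-0.9 -2.7  1.6 -0.6  0.1  0.7 -1.   4.7 -0.4  0.8  0.1 -0.1  0.6 -0.3
 -0.  -0.   0.   0.  -0.  -0.   0.  -0. ]
stand [ 0.4789 -0.0225 -0.25  ] [-1.3 -1.6  1.4 -0.6  0.4  0.9 -0.8  5.7 -0.4  1.1  0.1  0.8  0.5  0.3
 -1.9 -1.1  1.   0.1 -0.1 -0.3  0.3 -0.9]
tailmid [ 0.4395  0.2253  0.0247 -0.3118  0.0437]
side [[0.2, -0.4], [-0.9, 0.5], [0.2, 0.9], [-1.1, 0.5], [-1.3, -1.2], [-0.8, 1.3]]
top [[-0.0, -0.4], [-0.3, -1.1], [-0.8, -0.2], [-0.3, -0.8], [-0.6, -0.8], [-1.3, 0.1]]
w_rest [[-1.0, 0.1], [0.3, 0.0], [0.9, -1.5], [-1.8, 0.8], [0.3, 0.2], [4.4, -0.8]]
w2 [[3.7, 2.8], [-0.7, 0.1], [-3.3, -4.0], [-0.0, 2.3], [-0.9, -1.2], [-1.7, -4.3]]
[ 0.3   0.49  1.7  -0.22  0.74  2.33]
1 1 -0.3 [-0.18  0.32  2.35  3.35  0.5  -1.68]
1 1 -0.3 [-0.18  0.08  2.29  3.61  0.21 -1.96]
1 1 0 [-0.39  0.3   2.39  2.52  0.57 -1.26]
1 1 0 [-0.39  0.05  2.33  2.03  0.36 -0.72]
1 -1 0.6 [-0.81  0.38  2.23  1.36  0.98 -0.93]
1 -1 0.6 [-0.81  0.18  2.18  1.2   1.05 -0.64]
1 -1 0.9 [-0.81  0.46  2.08  1.09  1.15 -0.91]
1 -1 0.9 [-0.81  0.28  2.03  1.02  1.26 -0.7 ]
[ 0.3   0.49  1.7  -0.22  0.74 -0.81]
-1 1 -0.3 [-0.18  0.32  2.35  3.35  0.5   1.46]
-1 1 -0.3 [-0.18  0.08  2.29  3.61  0.21  1.18]
-1 1 0 [-0.39  0.3   2.39  2.52  0.57  1.88]
-1 1 0 [-0.39  0.05  2.33  2.03  0.36  2.43]
-1 -1 0.6 [-0.81  0.38  2.23  1.36  0.98  2.21]
-1 -1 0.6 [-0.81  0.18  2.18  1.2   1.05  2.51]
-1 -1 0.9 [-0.81  0.46  2.08  1.09  1.15  2.23]
-1 -1 0.9 [-0.81  0.28  2.03  1.02  1.26  2.44]
```

```bash
cat >> h.py <<'E'
f=np.load("fit.npy"); AL=np.radians(80); TG=.086; HP=.0187
rz=lambda a,v:R.from_euler('z',a).apply(v)
def well(w): return np.r_[f[:2],.06]+rz(f[2],[0,w*.029,0])
def pick(side):
    T=tool(f[6],AL,1); z=T.as_matrix()[:,2]; q=T.as_quat()
    G=f[3:6]+rz(f[6],[TG*np.cos(.87),side*.038,TG*np.sin(.87)])+z*HP
    p=env.sense()["position"]; env.movel([p[0],p[1],.28],velocity=.3)
    env.reach(G-z*.10,q); hit=env.movel(G,velocity=.1,guard=8)
    env.close_gripper(30); s=env.sense(); print("hit",hit,"err",(s["position"]-G).round(4),"gap",s["finger_gap"],s["gripper_force"])
    G2=G+rz(f[6],[-.764*.03,0,.645*.03]); env.movel(G2,velocity=.08); env.movel([G2[0],G2[1],.25],velocity=.25)
    print("gap",env.sense()["finger_gap"],env.sense()["clock"])
def ins(w,az,tail,off=(0,0)):  # TCP pose with tail at height `tail`
    T=tool(az,AL-(np.pi/2-.87),1); W=well(w); W[:2]+=off
    return np.r_[W[:2],tail+TG]+T.as_matrix()[:,2]*HP, T.as_quat()
def comp(name,w,tail):
    import pickle
    a=vision.grab_frame("wrist"); b=vision.grab_frame("side"); pickle.dump((a,b),open(name+".pkl","wb")); out=np.zeros((600,800,3),np.uint8)
    P=well(w); ims=[]
    out[:300,:400]=cv2.resize(a["frame"],(400,300),interpolation=cv2.INTER_AREA)
    for fr,(x,y,W_,H),k in ((a,(400,0,400,600),4),(b,(0,300,400,300),4)):
        c=proj(fr,[P+[0,0,.01]])[0]; w0,h0=W_//k,H//k
        u=int(np.clip(c[0]-w0/2,0,559-w0)); v=int(np.clip(c[1]-h0/2,0,419-h0)); print("crop",u,v,"k",k,"well px",((c-[u,v])*k+[x,y]).round())
        print(" tail px",((proj(fr,[P+[0,0,tail-.06]])[0]-[u,v])*k+[x,y]).round(), "mouth px",((proj(fr,[P])[0]-[u,v])*k+[x,y]).round())
        out[y:y+H,x:x+W_]=cv2.resize(fr["frame"][v:v+h0,u:u+w0],(W_,H),interpolation=cv2.INTER_CUBIC)
    cv2.imwrite(f"pics/{name}.png",out[:,:,::-1])
E
python3 - <<'E'
from h import *
pick(1)
p,q=ins(1,.9,.13); env.reach(p,q)
p,q=ins(1,.9,.088); env.movel(p,velocity=.12); env.hold(.2)
comp("i1",1,.088); print(env.sense()["clock"])
E
```

```text
hit False err [0.0002 0.0001 0.0003] gap 0.14366313760107996 31.165090799331665
gap 0.14815033482379797 23.9333
crop 230 267 k 4 well px [601. 302.]
 tail px [602. 282.] mouth px [601. 312.]
crop 282 166 k 4 well px [203. 453.]
 tail px [206. 429.] mouth px [201. 466.]
27.05
```

View pics/i1.png

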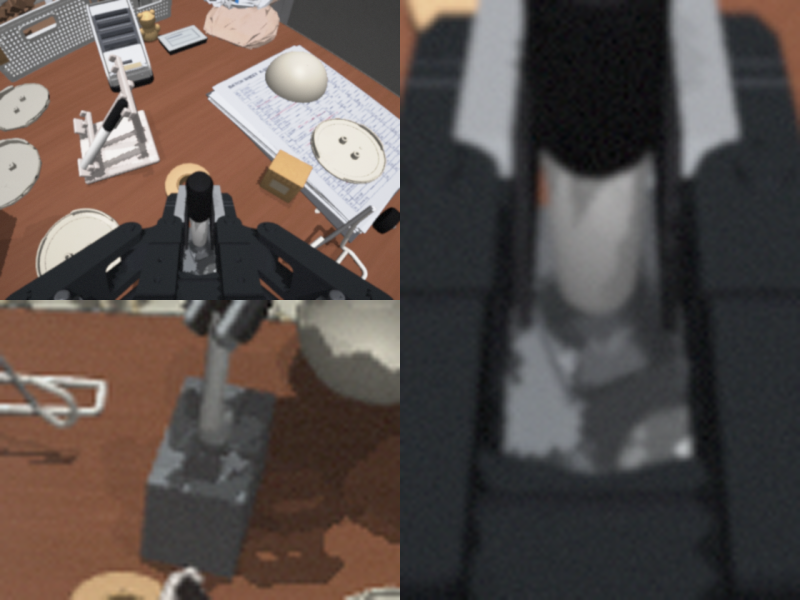

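In the side crop the tail is at about (213,438), over the dark well at (205,465). In the wrist crop the tail end is at about (598,305), roughly 1.5 mm short along the tool direction. I'll shift by that much and insert under guard.

```bash
python3 - <<'E'
from h import *
off=.0013*np.array([np.cos(.9),np.sin(.9)])
p,q=ins(1,.9,.088,off); env.movel(p,velocity=.05)
p,q=ins(1,.9,.018,off); h=env.movel(p,velocity=.07,guard=5); s=env.sense(); print(h,"tail z",.018+s["position"][2]-p[2],s["contact_force"].round(1),(s["position"]-p).round(4),s["clock"])
E
```

```text
True tail z 0.054417580667298696 [-1.4 -1.2 -1. ] [-0.0005  0.      0.0364] 27.875
```

```bash
python3 - <<'E'
from h import *
env.hold(.2); print(env.sense()["contact_force"].round(1))
off=.0013*np.array([np.cos(.9),np.sin(.9)])
for t in (.045,.035,.025,.016):
    p,q=ins(1,.9,t,off); h=env.movel(p,velocity=.05,guard=10); s=env.sense(); print(h,"tail z",t+s["position"][2]-p[2],s["contact_force"].round(1),s["finger_gap"],s["clock"])
    if h: break
E
```

```text
[-0.3  0.2  0.2]
True tail z 0.051684543766295304 [-0.1 -3.3 -1.5] 0.1491612123388246 28.2833
```

```bash
python3 - <<'E'
from h import *
env.hold(.3); print(env.sense()["contact_force"].round(1))
P=env.sense()["position"]
for off in (0,-.0015,):
    o=off*np.array([np.cos(.9),np.sin(.9),0])
    env.movel(P+o,velocity=.02); env.hold(.2); print("lat",off,env.sense()["contact_force"].round(1))
    h=env.movel(P+o-[0,0,.006],velocity=.02); env.hold(.2); print("down6",env.sense()["contact_force"].round(1),env.sense()["position"]-P)
    if env.sense()["contact_force"][2]<4: break
    env.movel(P+o,velocity=.03)
comp("i2",1,.05); print(env.sense()["clock"],env.sense()["finger_gap"])
E
```

```text
[-0.1 -3.8 -2.4]
lat 0 [-0.7 -4.1  0.2]
down6 [ 0.1 -4.3 -2.3] [-3.66756317e-05 -3.74491183e-05 -6.13295362e-03]
crop 229 257 k 4 well px [603. 301.]
 tail px [602. 328.] mouth px [602. 315.]
crop 282 166 k 4 well px [203. 453.]
 tail px [199. 479.] mouth px [201. 466.]
29.7833 0.14696127913286566
```

```bash
python3 - <<'E'
from h import *
P=env.sense()["position"]
env.movel(P+[0,-.001,0],velocity=.03); env.hold(.1); print(env.sense()["contact_force"].round(1))
P=P+[0,-.001,0]; z=env.sense()["position"][2]
for d in (.01,.02,.027):
    h=env.movel([P[0],P[1],z-d],velocity=.05,guard=20); env.hold(.1); s=env.sense(); print(h,d,s["contact_force"].round(1),(s["position"]-[P[0],P[1],z]).round(4),s["finger_gap"],s["clock"])
    if h or s["contact_force"][2]>6: break
print("tail est",s["position"][2]-ins(1,.9,0)[0][2])
E
```

```text
[-0.3 -0.9 -0.6]
False 0.01 [ 0.3 -0.7 -0.7] [-0.0001  0.0001 -0.0101] 0.1486435334180322 30.5833
False 0.02 [-0.  -0.4 -0.2] [-0.    0.   -0.02] 0.14683634498416545 31.0333
False 0.027 [ 0.4 -0.8 -0.7] [-0.     0.    -0.027] 0.1447550038732837 31.425
tail est 0.01940235365631794
```

```bash
python3 - <<'E'
from h import *
s=env.sense(); P=s["position"]; z=R.from_quat(s["ee_rot"]).as_matrix()[:,2]
h=env.movel(P-[0,0,.006],velocity=.04,guard=6); P=env.sense()["position"]; print(h,env.sense()["contact_force"].round(1))
env.release(); env.hold(.2); env.movel(P-z*.09,velocity=.15)
env.movel(P-z*.09+[0,0,.08],velocity=.25)
pick(-1)
p,q=ins(-1,.9,.13); env.reach(p,q)
p,q=ins(-1,.9,.088); env.movel(p,velocity=.12); env.hold(.2)
comp("i3",-1,.088); print(env.sense()["clock"])
E
```

```text
False [ 0.2 -0.6 -0.6]
hit False err [0.     0.     0.0003] gap 0.14657520715500708 31.124038696289062
gap 0.14334665507229138 39.4417
crop 230 267 k 4 well px [601. 302.]
 tail px [602. 281.] mouth px [601. 312.]
crop 287 151 k 4 well px [204. 453.]
 tail px [207. 429.] mouth px [202. 466.]
42.4917
```

View pics/i3.png

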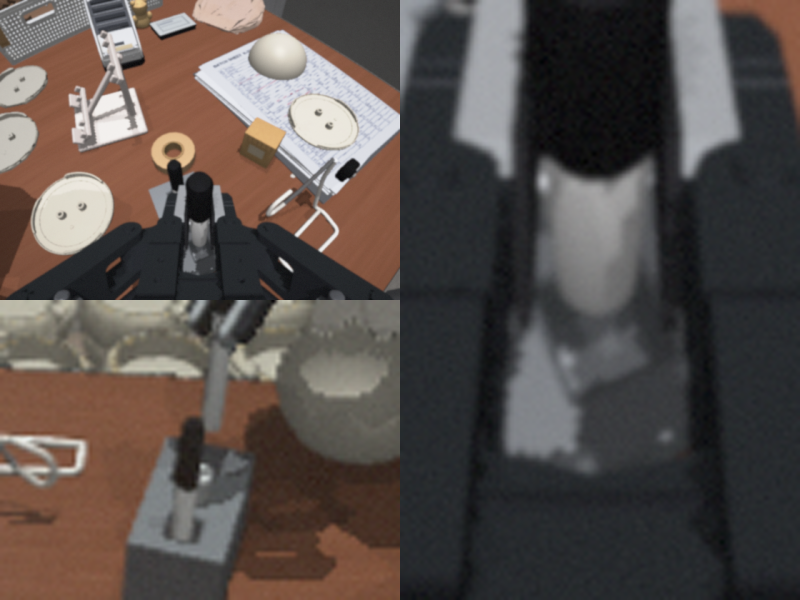

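Marker a stands home in the left well: in the side crop its cap is at (190,450) and its barrel at (185,515). Marker b hangs over the right well, with its tail at about (213,430), in the same relation as the first one. I'll insert it with the offset learned from marker a.

```bash
python3 - <<'E'
from h import *
off=np.array([.0008,0.])
for t in (.06,.05,.042,.03,.02,.013):
    p,q=ins(-1,.9,t,off); h=env.movel(p,velocity=.05,guard=20); env.hold(.1); s=env.sense(); c=s["contact_force"]; print(h,t,c.round(1),(s["position"]-p).round(4),s["finger_gap"],s["clock"])
    if h or c[2]>6: break
    if t<.055 and np.hypot(*c[:2])>2: off=off+.00025*c[:2]
E
```

```text
False 0.06 [ 1.3 -0.4  0. ] [ 0.0001 -0.0001  0.0002] 0.14472629891134495 43.3
False 0.05 [-0.2  0.5 -1.1] [ 0. -0.  0.] 0.14875149338291915 43.75
False 0.042 [-0.2 -0.6 -0.3] [-0.  0. -0.] 0.1451149762405258 44.1583
False 0.03 [ 0.3 -1.  -0.4] [ 0. -0.  0.] 0.14800375322951337 44.65
False 0.02 [-0.8 -0.4 -0.9] [-0.  0. -0.] 0.1492693098727457 45.1
False 0.013 [-0.7 -0.5  0.1] [-0.  0. -0.] 0.14927655650364474 45.4917
```

Free all the way down. Release, retreat, and check.

```bash
python3 - <<'E'
from h import *
s=env.sense(); P=s["position"]; z=R.from_quat(s["ee_rot"]).as_matrix()[:,2]
env.release(); env.hold(.2); env.movel(P-z*.10,velocity=.15); env.movel(P-z*.10+[0,0,.10],velocity=.25)
env.hold(.3); comp("i4",-1,.01); print(env.sense()["clock"])
E
```

```text
crop 229 206 k 4 well px [604. 301.]
 tail px [604. 371.] mouth px [604. 314.]
crop 287 151 k 4 well px [204. 453.]
 tail px [194. 527.] mouth px [202. 466.]
48.1583
```

View pics/i4.png

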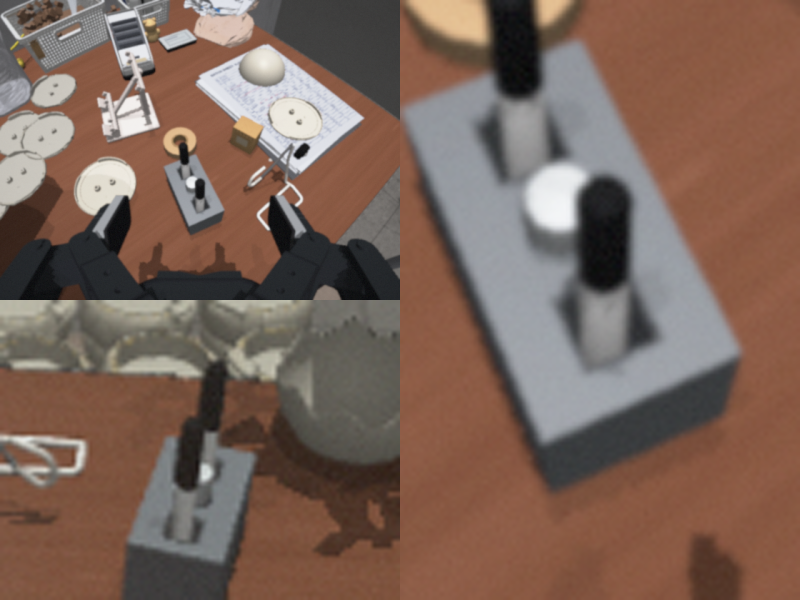

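Both markers stand in their wells at equal height, with cap tops at (212,365) and (190,425) in the side crop. The tape is flat, and nothing else appears to have moved.

```bash
python3 -c "
from bench import env, vision
print(env.hand_in())"
```

```text
the job is handed in; nothing more can be done
None
```

I laid the tape roll flat on the table and stood both markers upright in the pen stand, cap up and fully home as far as the last picture shows; the job went in at about 48 s of the 72 s limit, and the hand-in returned no verdict.

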